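# Route the water to the mug and open the valve

### The arm

A 6-joint arm with a two-finger parallel gripper is mounted at the origin on the work surface. World frame = base frame: x ahead of the robot, y to its left, z up, the work surface at z = 0. Lengths are in mm, angles in rad, forces in N, time in s.
With the tool pointing down it reaches from about 200 to 875 mm from the base axis. Payload 3.4 kg.
Tool frame: the origin (TCP) lies midway between the tips of the shut fingers; the grasp point (between the pads) lies behind it (bot.grasp_offset is the z of the grasp point in the tool frame, in mm); z points along the fingers, y is the line along which they close (so a half turn about z gives the same grasp; the last joint's range is limited). The gripper opens to 94 mm and grips with 3 to 60 N. Pads are 16 mm wide; open, the fingers measure 119 mm over their backs; the gripper's body (75 mm by 177 mm) begins 78 mm behind the grasp point.
Start: joints at [1.085, 0.276, 1.505, -0, 1.361, -0.121], TCP at [205.158, 537.192, 205.493] pointing down, gripper open.
Joint ranges: [-2.89, 2.89], [-0.75, 2.08], [0.22, 2.7], [-1.18, 4.32], [0.11, 2.71], [-2.7, 2.7]. Speed limits (rad/s): [2.57, 2.57, 3.14, 3.14, 3.14, 3.14].

### API

Orientations are given as [roll, pitch, yaw] about the fixed x, y, z axes, in that order (R = Rz(yaw) Ry(pitch) Rx(roll)).
In Python, from workcell import telemetry, cams, order, bot gives the robot as it stands. The module is installed in compiled form; this text tells all that it offers.
- The arm moves only by the tool drive_tool, never from a script. Its argument "deltas" is a list of rows, each an object with "hand": the finger opening in mm, from 0 to 94; "translation": the shift along the tool's x, y, z in mm, a list of three; "angular": the turn, a rotation vector about the tool's x, y, z in rad, a list of three. A call has exactly 8 rows; each row is the pose to reach, as a shift and turn from the pose commanded when the call began, along the tool's axes at that moment; what a row does not reach only later rows make up. A row lasts 1/12 s, in which the tool goes at most 41.7 mm and 7.16 degrees, less where a joint would pass 70% of its speed; a pose out of reach is approached as far as the arm can. A call with a gripper value outside its range is refused whole. The fingers move at their own pace and stop on an object; the grip force is fixed at half the most. Time passes only in rows, so rows that repeat a pose let the fingers close, or fill a call up. It gives the time, the measured TCP pose, the force, the opening and the grip force at its end, in the units of the state.
- telemetry.sense(): the state, without advancing time (a new reading comes with each control period).
- cams.capture(name): name is "scene" or "top"; returns (picture, depth): 420x560x3 uint8, red, green, blue; 420x560 float32, mm along the optical axis (not along the pixel's ray), 0 where there is no reading.
- cams.calibration(name): a dict with "mtx" (3x3 intrinsics, pixels), "R" (3x3) and "t" (3): a world point X has camera coordinates R X + t. Camera axes: x right, y down, z forward; pixel columns grow to the right and rows downward; lengths in mm; the calibration is good to about 2 mm. A picture is of the moment at which its call begins. calibration takes no time and is no camera call.
- order.sign_off(): hands the job in; it is judged then, once.
The state is a dict: "t": time; "joint_positions": joint angles; "joint_vel": joint speeds; "joint_efforts": joint torques, N m; "tcp_pos": TCP position; "eef_rot": TCP orientation; "force": force on the tool from outside, world axes, zero at the start; "ft_torque": the same for the moment, N m; "grip_width": finger opening in mm; "grasp_force": force on a finger pad.
Only numpy, scipy, OpenCV 4.12 (cv2) and the standard library are available. Lean on these libraries where they do the work, as an engineer would, in place of code of your own. Each camera call takes 0.05 s, during which the arm holds its last target. There are 200 camera calls.

### The job

Set the filling station to fill the mug: with a fingertip, push the pointer arm round until it points straight at the spout that the mug (the one with the ear handle) stands under, and only then push the valve lever fully open, until it lies along its pipe against the stop. Push the arms from one side only, never pinching them, leave everything else standing where it is, and finish clear.

Things in the scene. Friction and masses are not known exactly. Their poses are not given: they have to be found in the camera images.
- station: Steel pipe fitting fixed to the counter. Origin on the counter, under the pointer's axis, in a 58 mm wide column, 165 mm high. Three 16 mm spout tubes leave it at -1.1, 0, +1.1 rad from station x (anticlockwise from above). The 18 mm supply pipe runs along station +y to y = 300 mm. Tubes and pipe lie 145 mm high (axis), tops at 154 mm at most; the valve body on the pipe reaches 163 mm.
- pointer (a joint): Pointer arm's angle about the vertical axis through the station's origin, rad, anticlockwise from above: 0 along station +x (middle spout), +1.1 and -1.1 at the spouts on the +y and -y sides. Range -1.75 to 1.75, no detents, stays where left (friction 0.14 N m). Starts between 0 and +1.1, at neither. Between hub (32 mm wide) and tip a bar 14 mm wide, out to 85 mm, 177 to 195 mm above the counter.
- pointer_tip (a point): End of the pointer arm's pointed cone, 107 mm from its axis, 186 mm above the counter (the cone begins at 85 mm from the axis). Pressing on both flanks of the arm, or of the valve lever, at once counts as pinching it.
- valve (a joint): Valve lever's angle about the vertical axis at station (0, 220 mm), rad, anticlockwise from above: 0 = shut, across the pipe along station +x; 1.571 = fully open, along the pipe (station +y), at a solid stop. Stays where left (friction 0.14 N m). Starts at 0 to 0.15. Hub 32 mm wide, then a bar 14 mm wide, 177 to 195 mm above the counter.
- valve_end (a point): Free end of the valve lever, 112 mm from its axis, 186 mm above the counter.
- spout0 (a point): Mouth of the spout on the station's -y side (pointer at -1.1 rad), 113 mm above the counter.
- spout1 (a point): Mouth of the middle spout (pointer at 0), 113 mm above the counter. Each mouth is 150 mm from the pointer's axis.
- spout2 (a point): Mouth of the spout on the station's +y side (pointer at +1.1 rad), 113 mm above the counter.
- mug: White ceramic mug, 78 mm wide, 92 mm high, with an ear handle at its own +y: the only vessel with a handle. Stands loose under one of the three spouts, axis within about 8 mm of the mouth. Origin at the centre of its underside.
- bowl: White ceramic bowl, 124 mm wide, 58 mm high, loose under another spout. Origin at the centre of its underside. Leave alone.
- beaker: White ceramic cup without handle, 68 mm wide, 80 mm high, loose under the remaining spout. Origin at the centre of its underside. Leave alone.
- jar: Small glass jar with steel cap, 52 mm wide, 85 mm high, on the robot's side of the supply pipe. Origin under its centre. Leave alone.
- tin: Steel tin, 60 mm wide, 75 mm high, on the robot's side of the column. Origin under its centre. Leave alone.
- spoon: Spoon lying on the counter beyond the valve. Leave alone.
- kettle: Kettle with black base, lid and handle, 156 mm wide, 196 mm high, on the robot's left. Origin under its centre. Leave alone.
- canister: Pale pink lidded canister, 132 mm wide, 142 mm high, on the robot's right. Origin under its centre. Leave alone.
Things that resemble listed ones, but are neither listed nor needed, are in the scene too. Leave any turquoise look-alike of the mug alone.

How it is judged (in metres and radians):
On the way, in this order (a step that is already met when the one before it is completed fails the run):
1. the pointer rests pointing at the mug's spout while the valve is still shut (((horizontal distance between mug and spout0 below 0.045 m and value of joint pointer between -1.24 and -0.96 rad) or (horizontal distance between mug and spout1 below 0.045 m and value of joint pointer between -0.14 and 0.14 rad) or (horizontal distance between mug and spout2 below 0.045 m and value of joint pointer between 0.96 and 1.24 rad)) and value of joint valve below 0.3 rad and velocity of joint pointer between -0.1 and 0.1 rad/s and velocity of joint valve between -0.1 and 0.1 rad/s), for 0.2 s.
2. the valve lever is fully open, the pointer still at the mug's spout (((horizontal distance between mug and spout0 below 0.045 m and value of joint pointer between -1.24 and -0.96 rad) or (horizontal distance between mug and spout1 below 0.045 m and value of joint pointer between -0.14 and 0.14 rad) or (horizontal distance between mug and spout2 below 0.045 m and value of joint pointer between 0.96 and 1.24 rad)) and value of joint valve above 1.43 rad), for 0.2 s.
At the end, for the whole second after the job is handed in: The pointer is within 0.14 rad (8 degrees) of the direction of the spout over the mug, the valve lever is within 0.14 rad of its open stop, both are still, the mug is under its spout (within 45 mm), and the vessels and bystanders stand upright and at rest (all of step 2 and velocity of joint pointer between -0.1 and 0.1 rad/s and velocity of joint valve between -0.1 and 0.1 rad/s and angle between each of mug, bowl, beaker, jar, tin, kettle, canister's own z axis and vertical below 0.15 rad and linear speed of each of mug, bowl, beaker, jar, tin, spoon, kettle, canister below 0.02 m/s); the robot touches nothing.
It fails at once if the valve is opened (more than 0.4 rad) while the pointer is not at the mug's spout (0.2 rad) (value of joint valve above 0.4 rad and not ((horizontal distance between mug and spout0 below 0.045 m and value of joint pointer between -1.3 and -0.9 rad) or (horizontal distance between mug and spout1 below 0.045 m and value of joint pointer between -0.2 and 0.2 rad) or (horizontal distance between mug and spout2 below 0.045 m and value of joint pointer between 0.9 and 1.3 rad))).
It fails at once if the pointer arm or the valve lever is pinched (pressed on both flanks at once) ((contact force between the fingers and pointer_c1 above 1.5 N and contact force between the fingers and pointer_c2 above 1.5 N) or (contact force between the fingers and valve_c1 above 1.5 N and contact force between the fingers and valve_c2 above 1.5 N)).
It fails at once if the mug, bowl or beaker is shoved, lifted or carried (more than 25 mm) (distance of any of mug, bowl, beaker from where it was at the start of the episode above 0.025 m).
It fails at once if another bystander is moved more than 25 mm (distance of any of jar, tin, spoon, kettle, canister from where it was at the start of the episode above 0.025 m).
It also fails if it takes over 58 s, if anything falls off the work surface, if the arm or the gripper's body presses on something with over 40 N, if the wrist force passes 120 N, or if a joint passes its speed limit or range.

## Working session

There is one attempt and no reset: what is moved stays moved. The work goes in short steps, Python scripts to look and compute and a tool call to move; the robot and the scene stay as the last step left them, time stands still between calls to the robot, and variables do not carry over. Pictures are saved under pics/ and viewed, at most 10 in all, crops included, and the job is handed in when it is done.

Besides the shell and the picture viewer there is one more tool, called after ">>>" in YAML: its name, and indented under it one key for each argument. drive_tool: Moves the arm, as the interface text tells. Its arguments: {"type":"object","properties":{"deltas":{"type":"array"}},"required":["deltas"]}

```bash
mkdir -p pics; cat > h.py <<'E'
import numpy as np, cv2
from workcell import telemetry, cams, order, bot
def cap(n,f):
    p,d=cams.capture(n); cv2.imwrite(f'pics/{f}.png',p[:,:,::-1]); np.save(f'pics/{f}.npy',d); return p,d
def world(n,d,u,v,z=None):
    c=cams.calibration(n); K,R,t=map(np.array,(c['mtx'],c['R'],c['t'])); t=t.ravel()
    r=R.T@np.linalg.inv(K)@[u,v,1]; o=-R.T@t
    if z is None: return o+r*np.median(d[v-1:v+2,u-1:u+2])
    return o+r*(z-o[2])/r[2]
E
python3 - <<'E'
from h import *
cap('top','t0');cap('scene','s0')
s=telemetry.sense();print(s['t'],s['tcp_pos'],s['eef_rot'],bot.grasp_offset)
E
```

```text
0.1 [204.8913291  536.70352586 204.69624927] [-3.13994911e+00 -2.05294735e-04  2.77682431e+00] -18.8
```

View pics/t0.png

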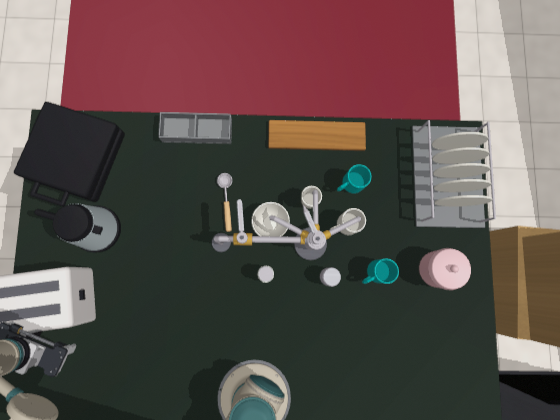

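View pics/s0.png

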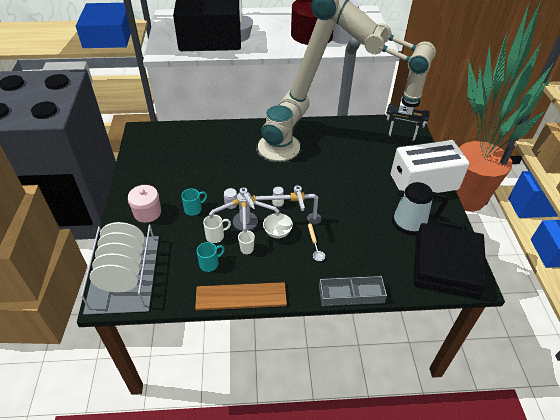

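```bash
python3 - <<'E'
from h import *
a=cv2.imread('pics/t0.png')[165:290,210:400];b=cv2.imread('pics/s0.png')[175:275,180:340]
cv2.imwrite('pics/t0c.png',cv2.resize(a,None,fx=4,fy=4,interpolation=2))
cv2.imwrite('pics/s0c.png',cv2.resize(b,None,fx=5,fy=5,interpolation=2))
E
```

```text
(no output)
```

View pics/t0c.png

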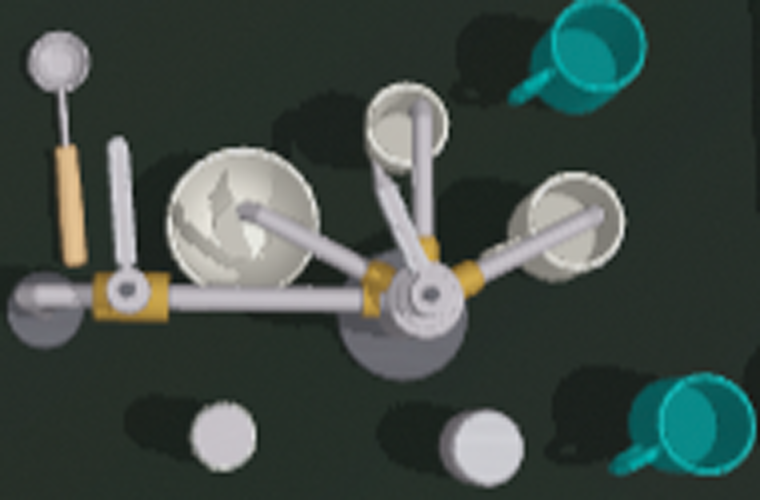

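View pics/s0c.png

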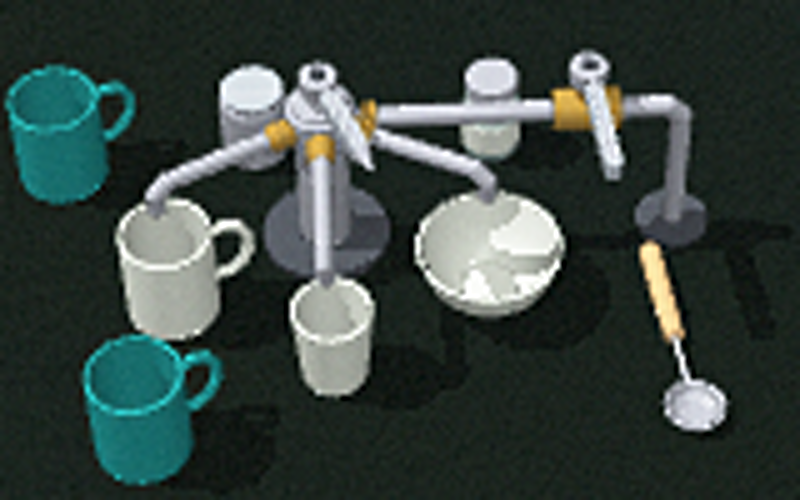

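```bash
python3 - <<'E'
from h import *
d=np.load('pics/t0.npy')
for n,(u,v),z in [('hub',(430,294),195),('valve',(128,290),195),('tip',(378,175),186),('vend',(117,142),190),('sp0',(600,212),120),('sp1',(422,105),120),('sp2',(250,210),120),('jar',(224,436),85),('tin',(488,446),75),('mug',(575,222),92)]:
    U,V=210+u/4,165+v/4
    print(n,world('top',d,U,V,z).round(1),world('top',d,int(round(U)),int(round(V))).round(1))
print(cams.calibration('top'))
E
```

```text
hub [ 495.5 -177.6  195. ] [ 496.4 -178.1  201.5]
valve [494.5  41.4 195. ] [492.7  41.2 198.8]
tip [ 583.8 -140.2  186. ] [ 582.2 -138.2  191.3]
vend [604.   52.8 190. ] [604.5  53.3 194.9]
sp0 [ 569. -321.  120.] [ 565.6 -315.5  142.9]
sp1 [ 651.4 -181.3  120. ] [ 647.1 -179.7  144.5]
sp2 [565.3 -47.1 120. ] [559.9 -45.2 147.2]
jar [391.4 -30.4  85. ] [391.4 -30.4  82.4]
tin [ 386.7 -239.5   75. ] [ 388.2 -239.4   75.6]
mug [ 564.6 -307.5   92. ] [ 557.5 -294.4  153.8]
{'mtx': array([[398.87730289,   0.        , 276.42633295],
       [  0.        , 398.87730289, 213.91335875],
       [  0.        ,   0.        ,   1.        ]]), 'R': array([[ 0.01480734, -0.99943179,  0.03027932],
       [-0.98851375, -0.01918728, -0.14990805],
       [ 0.15040385, -0.02771179, -0.98823618]]), 't': array([ -71.33151898,  587.05714469, 1272.42577911])}
```

The mug with the ear handle stands under spout0, at crop pixel (575,222), on the −y side. The pointer is at about +0.40 rad (tip at 378,175) and the valve lever at about 0.11 rad. I'll shut the fingers and move to the +y side of the pointer.

>>> drive_tool:
  deltas:
    - {"hand":0,"translation":[0,0,-40],"angular":[0,0,0]}
    - {"hand":0,"translation":[0,0,-80],"angular":[0,0,0]}
    - {"hand":0,"translation":[-551,-493,-80],"angular":[0,0,0]}
    - {"hand":0,"translation":[-551,-493,-80],"angular":[0,0,0]}
    - {"hand":0,"translation":[-551,-493,-80],"angular":[0,0,0]}
    - {"hand":0,"translation":[-551,-493,-80],"angular":[0,0,0]}
    - {"hand":0,"translation":[-551,-493,-80],"angular":[0,0,0]}
    - {"hand":0,"translation":[-551,-493,-80],"angular":[0,0,0]}

```text
t: 0.77
tcp_pos: [319.8, 313.1, 285.2]
eef_rot: [-3.141, -0.0, 2.778]
force: [0.2, -0.1, 0.7]
grip_width: 44.3
grasp_force: 0.0
```

>>> drive_tool:
  deltas:
    - {"hand":0,"translation":[-364,-324,0],"angular":[0,0,0]}
    - {"hand":0,"translation":[-364,-324,0],"angular":[0,0,0]}
    - {"hand":0,"translation":[-364,-324,0],"angular":[0,0,0]}
    - {"hand":0,"translation":[-364,-324,0],"angular":[0,0,0]}
    - {"hand":0,"translation":[-364,-324,0],"angular":[0,0,0]}
    - {"hand":0,"translation":[-364,-324,0],"angular":[0,0,0]}
    - {"hand":0,"translation":[-364,-324,0],"angular":[0,0,0]}
    - {"hand":0,"translation":[-364,-324,0],"angular":[0,0,0]}

```text
t: 1.43
tcp_pos: [473.5, 17.1, 285.3]
eef_rot: [3.141, -0.0, 2.776]
force: [0.9, -0.0, -0.9]
grip_width: 0.4
grasp_force: 0.0
```

>>> drive_tool:
  deltas:
    - {"hand":0,"translation":[-90,-80,0],"angular":[0,0,0]}
    - {"hand":0,"translation":[-90,-80,0],"angular":[0,0,0]}
    - {"hand":0,"translation":[-90,-80,0],"angular":[0,0,0]}
    - {"hand":0,"translation":[-90,-80,0],"angular":[0,0,0]}
    - {"hand":0,"translation":[-90,-80,0],"angular":[0,0,0]}
    - {"hand":0,"translation":[-90,-80,0],"angular":[0,0,0]}
    - {"hand":0,"translation":[-90,-80,0],"angular":[0,0,0]}
    - {"hand":0,"translation":[-90,-80,0],"angular":[0,0,0]}

```text
t: 2.1
tcp_pos: [528.1, -86.2, 285.8]
eef_rot: [3.141, -0.0, 2.779]
force: [-0.4, 0.5, -0.4]
grip_width: 0.4
grasp_force: 0.0
```

>>> drive_tool:
  deltas:
    - {"hand":0,"translation":[-27,-26,20],"angular":[0,0,0]}
    - {"hand":0,"translation":[-27,-26,50],"angular":[0,0,0]}
    - {"hand":0,"translation":[-27,-26,70],"angular":[0,0,0]}
    - {"hand":0,"translation":[-27,-26,85],"angular":[0,0,0]}
    - {"hand":0,"translation":[-27,-26,100],"angular":[0,0,0]}
    - {"hand":0,"translation":[-27,-26,113],"angular":[0,0,0]}
    - {"hand":0,"translation":[-27,-26,113],"angular":[0,0,0]}
    - {"hand":0,"translation":[-27,-26,113],"angular":[0,0,0]}

```text
t: 2.77
tcp_pos: [544.2, -120.5, 172.5]
eef_rot: [3.141, -0.001, 2.778]
force: [0.8, 0.3, 0.1]
grip_width: 0.7
grasp_force: 0.0
```

```bash
cat > arc.py <<'E'
import sys
from h import *
# finger-centre arc: axis, radius s along bar, flank side (+1 left,-1 right), angles a->b in n rows; print tool-frame shifts from present pose
def arc(O,s,side,angs,extra=0,z=173):
    st=telemetry.sense(); p=np.array(st['tcp_pos']); y=st['eef_rot'][2]
    tx=np.array([np.cos(y),np.sin(y)]);ty=np.array([np.sin(y),-np.cos(y)]); out=[]
    for a in angs:
        n=side*np.array([-np.sin(a),np.cos(a)])
        h=7+12.5*abs(n@ty)+8*abs(n@tx)+extra
        q=np.array(O)+s*np.array([np.cos(a),np.sin(a)])+h*n-p[:2]
        out.append([round(q@tx),round(q@ty),round(p[2]-z)])
    for i in range(0,len(out),8): print(out[i:i+8])
    print(p.round(1))
E
python3 - <<'E'
from arc import *
arc((496,-178),65,1,np.r_[.4,.33,.26,.19,.11,.03,-.05,-.13])
cap('top','t1');a=cv2.imread('pics/t1.png')[165:290,210:400]
cv2.imwrite('pics/t1c.png',cv2.resize(a,None,fx=4,fy=4,interpolation=2))
E
```

```text
[[-7, -10, -1], [-11, -13, -1], [-15, -15, -1], [-19, -18, -1], [-23, -22, -1], [-27, -26, -1], [-31, -31, -1], [-34, -35, -1]]
[ 544.2 -120.5  172.5]
```

View pics/t1c.png

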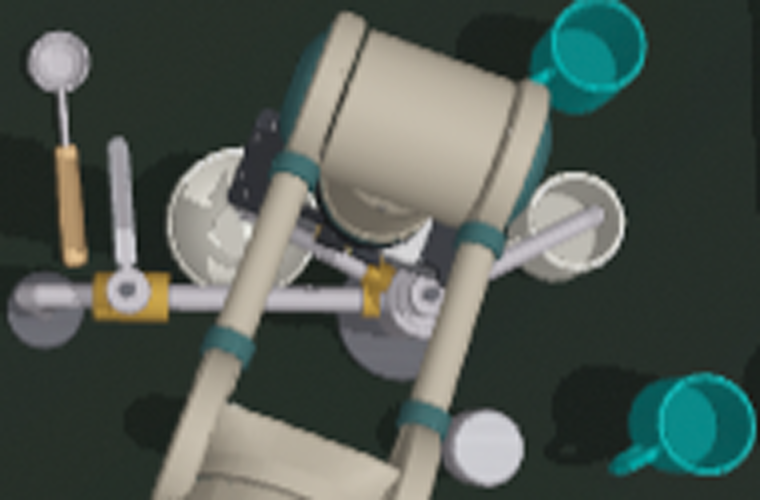

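The arm hides the pointer from above, but nothing has moved (bowl at 243,220, valve end at 117,142). Now I'll push clockwise.

>>> drive_tool:
  deltas:
    - {"hand":0,"translation":[-7,-10,0],"angular":[0,0,0]}
    - {"hand":0,"translation":[-11,-13,0],"angular":[0,0,0]}
    - {"hand":0,"translation":[-15,-15,0],"angular":[0,0,0]}
    - {"hand":0,"translation":[-19,-18,0],"angular":[0,0,0]}
    - {"hand":0,"translation":[-23,-22,0],"angular":[0,0,0]}
    - {"hand":0,"translation":[-27,-26,0],"angular":[0,0,0]}
    - {"hand":0,"translation":[-31,-31,0],"angular":[0,0,0]}
    - {"hand":0,"translation":[-34,-35,0],"angular":[0,0,0]}

```text
t: 3.48
tcp_pos: [564.3, -167.1, 172.2]
eef_rot: [3.141, -0.0, 2.777]
force: [-0.5, 2.5, 1.1]
grip_width: 0.3
grasp_force: 1.2
```

```bash
python3 - <<'E'
from arc import *
arc((496,-178),65,1,np.linspace(-.13,-1.1,17)[1:],z=172.5)
E
```

```text
[[0, -3, 0], [-2, -7, 0], [-4, -11, 0], [-5, -16, 0], [-6, -19, 0], [-7, -23, 0], [-8, -26, 0], [-8, -30, 0]]
[[-8, -34, 0], [-8, -38, 0], [-8, -42, 0], [-8, -46, 0], [-7, -50, 0], [-6, -54, 0], [-4, -58, 0], [-3, -62, 0]]
[ 564.3 -167.1  172.2]
```

>>> drive_tool:
  deltas:
    - {"hand":0,"translation":[0,-3,0],"angular":[0,0,0]}
    - {"hand":0,"translation":[-2,-7,0],"angular":[0,0,0]}
    - {"hand":0,"translation":[-4,-11,0],"angular":[0,0,0]}
    - {"hand":0,"translation":[-5,-16,0],"angular":[0,0,0]}
    - {"hand":0,"translation":[-6,-19,0],"angular":[0,0,0]}
    - {"hand":0,"translation":[-7,-23,0],"angular":[0,0,0]}
    - {"hand":0,"translation":[-8,-26,0],"angular":[0,0,0]}
    - {"hand":0,"translation":[-8,-30,0],"angular":[0,0,0]}

```text
t: 4.15
tcp_pos: [561.1, -197.5, 172.5]
eef_rot: [3.141, 0.0, 2.777]
force: [0.4, 3.4, -0.3]
grip_width: 0.4
grasp_force: 1.5
```

>>> drive_tool:
  deltas:
    - {"hand":0,"translation":[0,-4,0],"angular":[0,0,0]}
    - {"hand":0,"translation":[0,-8,0],"angular":[0,0,0]}
    - {"hand":0,"translation":[0,-12,0],"angular":[0,0,0]}
    - {"hand":0,"translation":[0,-16,0],"angular":[0,0,0]}
    - {"hand":0,"translation":[1,-20,0],"angular":[0,0,0]}
    - {"hand":0,"translation":[2,-24,0],"angular":[0,0,0]}
    - {"hand":0,"translation":[3,-26,0],"angular":[0,0,0]}
    - {"hand":0,"translation":[3,-26,0],"angular":[0,0,0]}

```text
t: 4.82
tcp_pos: [548.5, -221.5, 172.6]
eef_rot: [-3.141, 0.001, 2.776]
force: [0.1, 1.0, -0.1]
grip_width: 0.5
grasp_force: 0.5
```

```bash
python3 - <<'E'
from arc import *
arc((496,-178),65,1,[-.9,-1,-1.05,-1.1])
print(telemetry.sense()['force'])
cap('scene','s2');a=cv2.imread('pics/s2.png')[175:275,180:340]
cv2.imwrite('pics/s2c.png',cv2.resize(a,None,fx=5,fy=5,interpolation=2))
E
```

```text
[[-2, 8, 0], [-1, 1, 0], [0, -2, 0], [2, -6, 0]]
[ 548.5 -221.5  172.6]
[ 0.08708147  0.99908396 -0.06872926]
```

View pics/s2c.png

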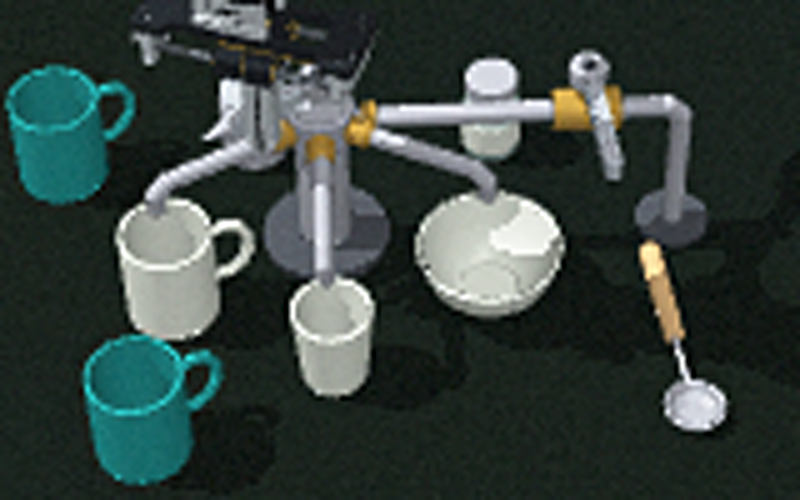

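The tip shows left of the fingers at about crop (207,138). I'll turn that into an angle.

```bash
python3 - <<'E'
from h import *
w=world('scene',None,180+207/5,175+138/5,186)-[496,-178,0];print(w,np.arctan2(w[1],w[0]),np.hypot(w[0],w[1]))
w=world('scene',None,180+318/5,175+72/5,201);print(w)
E
```

```text
[ 54.5956284 -87.3311156 186.       ] -1.0120843661250358 102.99226374742723
[ 496.12564265 -176.05365158  201.        ]
```

>>> drive_tool:
  deltas:
    - {"hand":0,"translation":[0,-2,0],"angular":[0,0,0]}
    - {"hand":0,"translation":[1,-4,0],"angular":[0,0,0]}
    - {"hand":0,"translation":[2,-6,0],"angular":[0,0,0]}
    - {"hand":0,"translation":[2,-6,0],"angular":[0,0,0]}
    - {"hand":0,"translation":[2,-6,0],"angular":[0,0,0]}
    - {"hand":0,"translation":[1,0,0],"angular":[0,0,0]}
    - {"hand":0,"translation":[0,10,0],"angular":[0,0,0]}
    - {"hand":0,"translation":[-2,20,0],"angular":[0,0,0]}

```text
t: 5.53
tcp_pos: [557.9, -202.3, 172.5]
eef_rot: [-3.141, -0.0, 2.776]
force: [-0.3, -0.6, 0.4]
grip_width: 0.5
grasp_force: 0.0
```

>>> drive_tool:
  deltas:
    - {"hand":0,"translation":[0,10,-20],"angular":[0,0,0]}
    - {"hand":0,"translation":[0,20,-55],"angular":[0,0,0]}
    - {"hand":0,"translation":[0,50,-75],"angular":[0,0,0]}
    - {"hand":0,"translation":[0,90,-75],"angular":[0,0,0]}
    - {"hand":0,"translation":[0,120,-75],"angular":[0,0,0]}
    - {"hand":0,"translation":[0,120,-75],"angular":[0,0,0]}
    - {"hand":0,"translation":[0,120,-75],"angular":[0,0,0]}
    - {"hand":0,"translation":[0,120,-75],"angular":[0,0,0]}

```text
t: 6.2
tcp_pos: [600.4, -90.2, 247.2]
eef_rot: [-3.141, -0.0, 2.778]
force: [-0.7, -0.1, 0.6]
grip_width: 0.3
grasp_force: 0.0
```

```bash
python3 - <<'E'
from arc import *
arc((495,41.5),72,-1,[.11],extra=12)
cap('top','t3');a=cv2.imread('pics/t3.png')[165:290,210:400]
cv2.imwrite('pics/t3c.png',cv2.resize(a,None,fx=4,fy=4,interpolation=2))
cap('scene','s3');a=cv2.imread('pics/s3.png')[175:275,180:340]
cv2.imwrite('pics/s3c.png',cv2.resize(a,None,fx=5,fy=5,interpolation=2))
E
```

```text
[[66, 88, 74]]
[600.4 -90.2 247.2]
```

View pics/s3c.png

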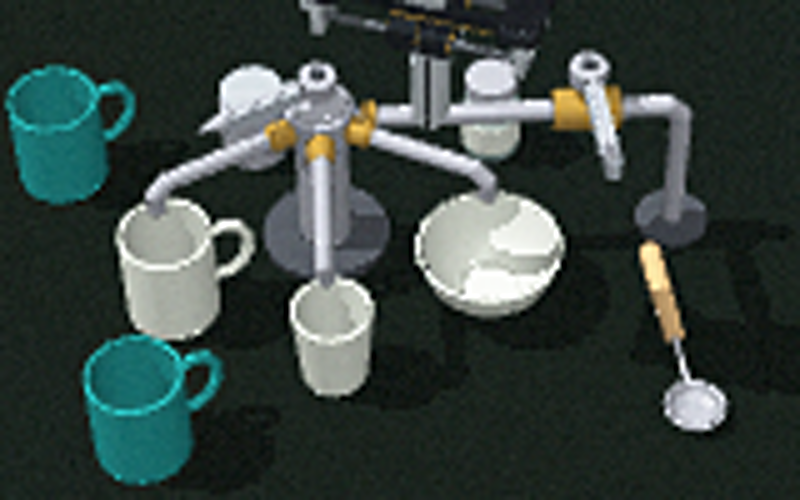

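The pointer is clear and lies nearly over spout0's tube, with its tip at about (202,130). I'll check the angle, then go to the valve's −y side.

```bash
python3 - <<'E'
from h import *
w=world('scene',None,180+202/5,175+130/5,186)-[496,-177.5,0];print(w,np.arctan2(w[1],w[0]),np.hypot(w[0],w[1]))
for u,v in [(158,188),(325,270)]:
  w=world('scene',None,180+u/5,175+v/5,145)-[496,-177.5,0];print(w,np.arctan2(w[1],w[0]))
E
```

```text
[ 45.56797204 -91.93166663 186.        ] -1.1106169426711723 102.60541606141258
[  68.50579851 -129.76242964  145.        ] -1.0850532597256586
[162.09886652   2.04373212 145.        ] 0.012607267927317707
```

>>> drive_tool:
  deltas:
    - {"hand":0,"translation":[66,88,0],"angular":[0,0,0]}
    - {"hand":0,"translation":[66,88,0],"angular":[0,0,0]}
    - {"hand":0,"translation":[66,88,0],"angular":[0,0,0]}
    - {"hand":0,"translation":[66,88,20],"angular":[0,0,0]}
    - {"hand":0,"translation":[66,88,40],"angular":[0,0,0]}
    - {"hand":0,"translation":[66,88,60],"angular":[0,0,0]}
    - {"hand":0,"translation":[66,88,74],"angular":[0,0,0]}
    - {"hand":0,"translation":[66,88,74],"angular":[0,0,0]}

```text
t: 6.97
tcp_pos: [567.8, 14.4, 170.3]
eef_rot: [-3.14, -0.006, 2.775]
force: [-0.8, -0.7, -0.7]
grip_width: 0.8
grasp_force: 0.0
```

```bash
python3 - <<'E'
from arc import *
arc((495,41.5),72,-1,np.r_[.06,.11,np.linspace(.17,1.6,22)])
E
```

```text
[[3, 9, -3], [4, 13, -3], [5, 17, -3], [6, 22, -3], [8, 27, -3], [10, 32, -3], [12, 37, -3], [15, 41, -3]]
[[19, 45, -3], [22, 50, -3], [26, 53, -3], [31, 57, -3], [35, 60, -3], [40, 63, -3], [45, 66, -3], [50, 68, -3]]
[[56, 70, -3], [62, 71, -3], [66, 72, -3], [70, 73, -3], [74, 73, -3], [79, 73, -3], [83, 73, -3], [88, 73, -3]]
[567.8  14.4 170.3]
```

>>> drive_tool:
  deltas:
    - {"hand":0,"translation":[3,9,-1],"angular":[0,0,0]}
    - {"hand":0,"translation":[4,13,-1],"angular":[0,0,0]}
    - {"hand":0,"translation":[5,17,-1],"angular":[0,0,0]}
    - {"hand":0,"translation":[6,22,-1],"angular":[0,0,0]}
    - {"hand":0,"translation":[8,27,-1],"angular":[0,0,0]}
    - {"hand":0,"translation":[10,32,-1],"angular":[0,0,0]}
    - {"hand":0,"translation":[12,37,-1],"angular":[0,0,0]}
    - {"hand":0,"translation":[15,41,-1],"angular":[0,0,0]}

```text
t: 7.63
tcp_pos: [571.4, 59.5, 174.8]
eef_rot: [3.141, 0.001, 2.777]
force: [-0.5, -2.4, 1.3]
grip_width: 0.2
grasp_force: 1.1
```

>>> drive_tool:
  deltas:
    - {"hand":0,"translation":[4,4,0],"angular":[0,0,0]}
    - {"hand":0,"translation":[7,9,0],"angular":[0,0,0]}
    - {"hand":0,"translation":[11,12,0],"angular":[0,0,0]}
    - {"hand":0,"translation":[16,16,0],"angular":[0,0,0]}
    - {"hand":0,"translation":[20,19,0],"angular":[0,0,0]}
    - {"hand":0,"translation":[25,22,0],"angular":[0,0,0]}
    - {"hand":0,"translation":[30,25,0],"angular":[0,0,0]}
    - {"hand":0,"translation":[35,27,0],"angular":[0,0,0]}

```text
t: 8.3
tcp_pos: [547.7, 97.2, 174.5]
eef_rot: [3.141, 0.0, 2.777]
force: [0.4, -1.7, -0.2]
grip_width: 0.1
grasp_force: 1.0
```

```bash
python3 - <<'E'
from arc import *
arc((495,41.5),72,-1,np.r_[np.linspace(1.1,1.56,8)])
E
```

```text
[[6, -1, 2], [11, 0, 2], [16, 2, 2], [20, 2, 2], [24, 3, 2], [28, 3, 2], [32, 3, 2], [37, 3, 2]]
[547.7  97.2 174.5]
```

>>> drive_tool:
  deltas:
    - {"hand":0,"translation":[5,1,0],"angular":[0,0,0]}
    - {"hand":0,"translation":[10,2,0],"angular":[0,0,0]}
    - {"hand":0,"translation":[15,3,0],"angular":[0,0,0]}
    - {"hand":0,"translation":[20,4,0],"angular":[0,0,0]}
    - {"hand":0,"translation":[25,4,0],"angular":[0,0,0]}
    - {"hand":0,"translation":[29,4,0],"angular":[0,0,0]}
    - {"hand":0,"translation":[32,4,0],"angular":[0,0,0]}
    - {"hand":0,"translation":[34,4,0],"angular":[0,0,0]}

```text
t: 8.97
tcp_pos: [517.3, 112.8, 174.6]
eef_rot: [3.141, 0.0, 2.777]
force: [2.1, -2.2, -0.3]
grip_width: 0.6
grasp_force: 1.1
```

```bash
python3 - <<'E'
from arc import *
arc((495,41.5),72,-1,[1.3,1.4,1.5,1.571])
print(telemetry.sense()['force'])
E
```

```text
[[-14, -1, 2], [-8, -1, 2], [-1, 0, 2], [3, -1, 2]]
[517.3 112.8 174.6]
[ 2.10140785 -2.1960353  -0.29858598]
```

Nearly at the stop. I'll press a few mm further.

>>> drive_tool:
  deltas:
    - {"hand":0,"translation":[1,0,0],"angular":[0,0,0]}
    - {"hand":0,"translation":[2,0,0],"angular":[0,0,0]}
    - {"hand":0,"translation":[3,1,0],"angular":[0,0,0]}
    - {"hand":0,"translation":[4,1,0],"angular":[0,0,0]}
    - {"hand":0,"translation":[4,1,0],"angular":[0,0,0]}
    - {"hand":0,"translation":[4,1,0],"angular":[0,0,0]}
    - {"hand":0,"translation":[4,1,0],"angular":[0,0,0]}
    - {"hand":0,"translation":[4,1,0],"angular":[0,0,0]}

```text
t: 9.63
tcp_pos: [514.1, 115.0, 174.5]
eef_rot: [3.141, -0.0, 2.777]
force: [2.2, -0.2, 0.6]
grip_width: 0.7
grasp_force: 1.0
```

>>> drive_tool:
  deltas:
    - {"hand":0,"translation":[1,0,0],"angular":[0,0,0]}
    - {"hand":0,"translation":[2,0,0],"angular":[0,0,0]}
    - {"hand":0,"translation":[3,1,0],"angular":[0,0,0]}
    - {"hand":0,"translation":[4,1,0],"angular":[0,0,0]}
    - {"hand":0,"translation":[4,1,0],"angular":[0,0,0]}
    - {"hand":0,"translation":[4,1,0],"angular":[0,0,0]}
    - {"hand":0,"translation":[4,1,0],"angular":[0,0,0]}
    - {"hand":0,"translation":[4,1,0],"angular":[0,0,0]}

```text
t: 10.3
tcp_pos: [513.8, 115.8, 174.8]
eef_rot: [-3.141, 0.007, 2.777]
force: [7.4, -4.5, -2.4]
grip_width: 0.1
grasp_force: 3.7
```

The force has risen and the finger has stopped moving, so the lever is on its stop. Now I'll back off in +x and rise.

>>> drive_tool:
  deltas:
    - {"hand":0,"translation":[-10,-1,0],"angular":[0,0,0]}
    - {"hand":0,"translation":[-25,0,0],"angular":[0,0,0]}
    - {"hand":0,"translation":[-35,0,-20],"angular":[0,0,0]}
    - {"hand":0,"translation":[-35,0,-60],"angular":[0,0,0]}
    - {"hand":0,"translation":[-35,0,-100],"angular":[0,0,0]}
    - {"hand":0,"translation":[-35,0,-130],"angular":[0,0,0]}
    - {"hand":0,"translation":[-35,0,-130],"angular":[0,0,0]}
    - {"hand":0,"translation":[-35,0,-130],"angular":[0,0,0]}

```text
t: 10.97
tcp_pos: [543.4, 105.2, 305.8]
eef_rot: [3.14, 0.001, 2.777]
force: [0.7, -0.6, -0.7]
grip_width: 0.6
grasp_force: 0.0
```

```bash
python3 - <<'E'
from arc import *
cap('scene','s4');a=cv2.imread('pics/s4.png')[165:275,180:340]
cv2.imwrite('pics/s4c.png',cv2.resize(a,None,fx=5,fy=5,interpolation=2))
E
```

```text
(no output)
```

View pics/s4c.png

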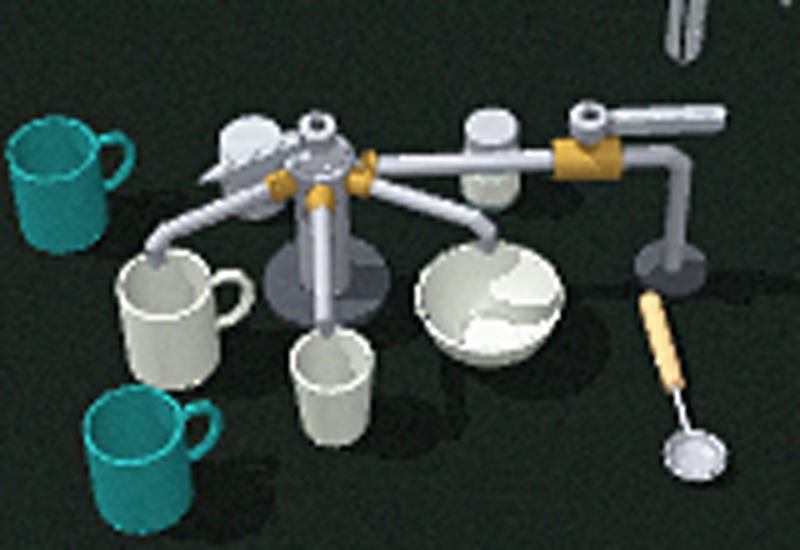

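The lever lies along the pipe, from (590,118) to (722,118). The pointer tip is still at (202,180) over the mug's spout, everything else stands as before, and the gripper is clear.

```bash
python3 -c "
from workcell import order
print(order.sign_off())"
```

```text
the job is handed in; nothing more can be done
None
```

I handed the job in: the pointer is at the mug's spout (about -1.11 rad as measured, target -1.1), the valve lever is fully open against its stop, nothing else looks disturbed, and the arm is clear; the hand-in gave no verdict.

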